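# Lock the bayonet cap back onto the suction filter

### The arm

A 6-joint arm with a two-finger parallel gripper is mounted at the origin on a cart in front of the work surface, level with it; the furniture and walls round the work are solid. World frame = base frame: x ahead of the robot, y to its left, z up, the work surface at z = 0. Lengths are in mm, angles in rad, forces in N, time in s.
With the tool pointing down it reaches from about 350 to 975 mm from the base axis. Payload 7.1 kg.
Tool frame: the origin (TCP) lies midway between the tips of the shut fingers; the grasp point (between the pads) lies 19 mm behind it (ctrl.grip_point_offset is the distance from the TCP to the grasp point, in mm); z points along the fingers, y is the line along which they close (so a half turn about z gives the same grasp; the last joint's range is limited). The gripper opens to 88 mm and grips with 3 to 60 N. Pads are 20 mm wide; open, the fingers measure 115 mm over their backs; the gripper's body (75 mm by 178 mm) begins 61 mm behind the grasp point.
Start: joints at [1.156, 0.423, 1.63, -0, 1.089, -0.019], TCP at [240.934, 576.676, 199.575] pointing down, gripper open.
Joint ranges: [-3, 3], [-0.9, 2.11], [0.09, 2.58], [-1.31, 4.45], [0.11, 2.69], [-2.54, 2.54]. Speed limits (rad/s): [2.39, 2.39, 3.01, 3.14, 3.14, 3.14].

### API

Orientations are given as a rotation vector (axis times angle).
In Python, from workcell import get_obs, optics, close_job, spotter, ctrl gives the robot as it stands. The module is installed in compiled form; this text tells all that it offers.
- The arm moves only by the tool move_arm, never from a script. Its argument "rows" is a list of rows, each a list of 5 numbers: the shift along the tool's x, y, z in cm, then the turn about the tool's z in degrees, then the opening in per cent of the stroke, from 0 (shut) to 100 (fully open). A call has 1 to 10 rows; each row shifts and turns the commanded pose from where the row before left it, along the tool's axes as they then stand; what a row does not reach is not made up. A row lasts 1/8 s, in which the tool goes at most 62.5 mm and 10.7 degrees, less where a joint would pass 70% of its speed; a pose out of reach is approached as far as the arm can. A call with a gripper value outside its range is refused whole. The fingers move at their own pace and stop on an object; the grip force is fixed at half the most. Time passes only in rows, so rows that do not move let the fingers close. It gives the time, the measured TCP pose, the force, the opening and the grip force at its end, in the units of the state.
- get_obs(): the state, without advancing time (a new reading comes with each control period).
- optics.get_image(name): name is "scene" or "side" or "wrist"; returns the picture (480x640x3 uint8, blue, green, red); there is no depth.
- optics.calibration(name): a dict with "camera_matrix" (3x3 intrinsics, pixels), "xyz" and "orientation" of the camera in the world. Camera axes: x right, y down, z forward; pixel columns grow to the right and rows downward; lengths in mm; the calibration is good to about 2 mm. A picture is of the moment at which its call begins: read the wrist's pose just before it. calibration takes no time and is no camera call; for the wrist camera it gives the pose at the moment of the call.
- close_job(): hands the job in; it is judged then, once.
Trained networks look in the newest picture that a camera, given by its name, has taken for a name from the list of things; names that differ only in an ending like _2 or _b are one class to them, and where a whole thing is asked for, a point or a joint stands for the part that bears it (a point fixed in the world has none). Each returns a list of dicts, best first, with "conf" (0 to 1); they miss things now and then, are a little off and sometimes report something else, mostly with a low value. They report only what shows in the picture. A call takes as long as a camera call.
- spotter.find_in(camera, label): "point" ([column, row] in pixels, amid what is visible of it).
- spotter.regions_of(camera, label): "region" (480x640 bool, what is visible of it) and "point" ([column, row] in pixels, amid what is visible of it).
The state is a dict: "t": time; "qpos": joint angles; "qvel": joint speeds; "joint_torque": joint torques, N m; "ee_pos": TCP position; "orientation": TCP orientation; "ft_force": force on the tool from outside, world axes, zero at the start; "moment": the same for the moment, N m; "width": finger opening in mm; "grasp_force": force on a finger pad.
Only numpy, scipy, OpenCV 4.12 (cv2) and the standard library are available. Lean on these libraries where they do the work, as an engineer would, in place of code of your own. Each camera call takes 0.05 s, during which the arm holds its last target. There are 200 camera calls.

### The job

The suction filter on the bench has been cleaned; close it again. Set the red-handled cap into the collar so that its two pins go down the two open slots (above the white marks), press it in gently against the spring until the pins meet the bottom of the slots, twist it a short arc clockwise, seen from above, to the red marks, and let the spring lift it so that both pins sit locked in their notches; then let go of it. The collar is clamped higher or lower on every filter, so feel for it and do not force anything: 15 N of push and a light twist are plenty, and more than 30 N between cap and filter damages the pins. Leave the gauge, screwdriver, nut and rubber ring where they lie.

Things in the scene. Friction and masses are not known exactly. Their poses are not given: they have to be found in the camera images.
- cap: Loose bayonet cap, 75 mm high, 0.11 to 0.22 kg, standing on the worktop plug down. Origin: centre of the plug's underside; z up along its axis. Grey round plug, 58.6 mm diameter (chamfered to 50 mm over the lowest 5 mm), up to z = 41.5 mm; black disc, 69 mm diameter, z = 41.5 to 49 mm; red grip bar on top. The cap is the same after half a turn.
- cap_grip (a point): Centre of the cap's red grip bar, on the cap's axis, 62 mm above the cap's origin; axes as the cap's. The bar is 58 mm long along y, 20 mm wide along x (its flat gripping faces look along x and -x) and runs from z = 49 to 75 mm in the cap's frame; a flange 28 x 64 mm at its root ends at z = 51.5 mm.
- cap_pin (a point): Middle of the cap's steel cross pin, on the cap's axis, 17 mm above the cap's origin; axes as the cap's. The pin is 7 mm in diameter with rounded ends, runs along the cap's x axis and stands out to 40 mm from the axis on both sides. It turns freely along the track (under 0.1 N m); twisting it against a wall of the slot with about 0.6 N m, on top of the spring, already makes 30 N.
- housing: Suction filter, fixed on a rubber pad that lifts it 4 to 30 mm. Origin: centre of the underside of its 106 mm square foot plate; z up. Aluminium bowl, 92 mm diameter, flat shoulder at z = 54 mm; pipes leave along y and -y to 110 mm from the axis, top at z = 40 mm. A steel collar slides in the bowl and is clamped at a height that differs each time: its rim is at z = 92 mm +/- 8 mm.
- bowl_top (a point): Centre of the bowl's shoulder, 54 mm above the housing's origin; axes as the housing's. The collar (bore 62, outside 74 mm) stands 30 to 46 mm out of it, with two opposite J-shaped slots through its wall. Cap's origin below the rim: 13.5 mm if the pins only rest on the rim, 26.5 mm in the slots but not pressed, 39.5 mm with the pins on the track floor, 30.5 mm locked.
- entry_mark (a point): White dot on the shoulder, 41.5 mm from the housing's axis, 0.873 rad (50 degrees) counter-clockwise, seen from above, from the housing's x axis; below one entry slot; the other is opposite. Axes as the housing's. The slot is 11 mm wide, open at the rim with 45-degree lead-ins 4 mm high, and goes straight down to the track floor, 26 mm below the rim.
- lock_mark (a point): Red dot on the shoulder, 41.5 mm out on the housing's x axis, below one locking notch; the other is opposite. Axes as the housing's. The track runs clockwise from the entry slot's foot to below the notch; its ceiling is 17 mm below the rim, so the pin passes only within 2 mm of the floor. Notch: 11 mm wide, ceiling 10 mm below the rim. A wall stops the cap 0.06 rad past the notch's middle.
- bowl_inside (a point): Middle of the bowl's floor, 26 mm above the housing's origin; axes as the housing's. Above it, hung in the collar, a round spring plate, its top 26.5 mm below the rim when free. It meets the plug's underside and pushes the cap up: 4 N at first, rising 650 N/m: 6.6 N when pressed 4 mm (locked), 12.5 N at 13 mm (pins on the track floor).
- gauge_0: Bystander: small pressure gauge lying on its back, 72 x 53 x 28 mm; origin at the centre of its underside. To be left alone.
- driver_red: Bystander: screwdriver with red handle, 198 mm long, 30 mm high, along its y axis; origin at the centre of its underside. To be left alone.
- spare_nut: Bystander: knurled steel nut, 40 mm diameter, 22 mm high; origin at the centre of its underside. To be left alone.
- seal_ring_0: Bystander: flat black rubber ring, 107 mm diameter, 9 mm high; origin at the centre of its underside. To be left alone.

How it is judged (in metres and radians):
On the way, in this order (a step that is already met when the one before it is completed fails the run):
1. the cap's plug is in the collar, turned to the entry slots, with both pins down in them (z of cap in the frame of housing below 0.0695 m and horizontal distance between cap and housing below 0.004 m and angle between the x axis of cap and the x axis of housing, either way round above 0.6 rad), for 0.1 s.
2. the cap is pressed in and turned so that the pins are well along the track (z of cap in the frame of housing below 0.0645 m and horizontal distance between cap and housing below 0.004 m and angle between the x axis of cap and the x axis of housing, either way round below 0.5 rad), for 0.1 s.
At the end, for the whole second after the job is handed in: The cap sits locked and released, at rest: its pin line within 0.12 rad of the housing's x axis, its origin 52 to 70 mm above the housing's (61.5 mm +/- 8 mm with the collar; pins resting on the rim would be higher), within 4 mm of the housing's axis, upright within 0.08 rad (angle between the x axis of cap and the x axis of housing, either way round below 0.12 rad and z of cap in the frame of housing between 0.052 and 0.07 m and horizontal distance between cap and housing below 0.004 m and angle between cap's own z axis and vertical below 0.08 rad and linear speed of cap below 0.02 m/s and contact force between the fingers and cap below 0.1 N); the robot touches nothing.
It fails at once if the cap is forced: more than 30 N between cap and filter housing (spring included) (contact force between cap and housing above 30 N).
It fails at once if a bystander is moved by more than 30 mm (distance of any of gauge_0, driver_red, spare_nut, seal_ring_0 from where it was at the start of the episode above 0.03 m).
It also fails if it takes over 69 s, if anything falls off the work surface, if the arm or the gripper's body presses on something with over 40 N, if the wrist force passes 120 N, or if a joint passes its speed limit or range.

## Working session

There is one attempt and no reset: what is moved stays moved. The work goes in short steps, Python scripts to look and compute and a tool call to move; the robot and the scene stay as the last step left them, time stands still between calls to the robot, and variables do not carry over. Pictures are saved under pics/ and viewed, at most 10 in all, crops included, and the job is handed in when it is done.

Besides the shell and the picture viewer there is one more tool, called after "Emit:" by a JSON object that holds its "method" and its "body", one argument or row to a line. move_arm: Moves the arm, as the interface text tells. Its arguments: {"type":"object","properties":{"rows":{"type":"array","items":{"type":"array","items":{"type":"number"}}}},"required":["rows"]}

```bash
mkdir -p pics
cat > h.py <<'E'
import numpy as np,cv2
from scipy.spatial.transform import Rotation as R
from workcell import get_obs, optics, close_job, spotter, ctrl
def cal(n):
    c=optics.calibration(n);o=np.array(c['orientation'],float)
    Rm=o if o.shape==(3,3) else R.from_rotvec(o).as_matrix()
    return np.array(c['camera_matrix']),np.array(c['xyz'],float),Rm
def ray(n,p,c=None):
    K,t,Rm=c or cal(n);d=Rm@np.linalg.solve(K,[p[0],p[1],1.]);return t,d/np.linalg.norm(d)
def onz(n,p,z,c=None):
    t,d=ray(n,p,c);return t+d*(z-t[2])/d[2]
def tri(rs):
    A=np.zeros((3,3));b=np.zeros(3)
    for t,d in rs:
        P=np.eye(3)-np.outer(d,d);A+=P;b+=P@t
    x=np.linalg.solve(A,b);return x,[np.linalg.norm((np.eye(3)-np.outer(d,d))@(x-t)) for t,d in rs]
def proj(n,X,c=None):
    K,t,Rm=c or cal(n);q=K@(Rm.T@(np.array(X)-t));return q[:2]/q[2]
E
python3 - <<'E'
from h import *
print(get_obs())
for n in("scene","side","wrist"):
    im=optics.get_image(n);cv2.imwrite(f'pics/{n}0.png',im);print(n,optics.calibration(n))
    for l in("cap","cap_grip","cap_pin","housing","bowl_top","entry_mark","lock_mark"):
        print(l,[(np.round(d['point'],1).tolist(),round(d['conf'],2)) for d in spotter.find_in(n,l)[:3]])
a=cv2.imread('pics/scene0.png');b=cv2.imread('pics/side0.png')
E
```

```text
{'t': 0.0, 'qpos': array([ 1.15599403e+00,  4.23837339e-01,  1.63065950e+00, -4.62124536e-05,
        1.08861089e+00, -1.90281192e-02]), 'qvel': array([ 0.00053961,  0.00013104,  0.00207685,  0.00058794, -0.00044627,
        0.00155485]), 'joint_torque': array([-1.11491099e-03, -5.44632483e+01, -2.73657238e+01,  6.42422657e-02,
        2.29131652e-02, -1.36774761e-04]), 'ee_pos': array([240.72312374, 576.15392258, 198.81589839]), 'orientation': array([-6.17541671e-01, -3.08000709e+00,  2.33772685e-03]), 'ft_force': array([ 0.5526557 , -0.0328829 ,  0.56432425]), 'moment': array([-0.02763119, -0.02375494,  0.04339684]), 'grasp_force': 0.0, 'width': 87.79558104163743}
scene {'camera_matrix': array([[481.62355621,   0.        , 317.81039802],
       [  0.        , 481.62355621, 228.67608626],
       [  0.        ,   0.        ,   1.        ]]), 'xyz': array([  -6.58180833, -936.42181194,  750.23298118]), 'orientation': array([-2.0878024 ,  0.55819431, -0.30536166])}
cap [([343.4, 300.6], 0.82)]
cap_grip [([342.6, 299.9], 0.76)]
cap_pin [([347.7, 299.1], 0.97)]
housing [([299.9, 227.1], 
[... 393 characters left out ...]
[-0.02903764,  2.87017973, -1.24969565])}
cap [([327.7, 185.6], 0.67)]
cap_grip [([323.9, 188.7], 0.88)]
cap_pin [([322.5, 185.5], 0.93), ([299.0, 268.7], 0.51)]
housing [([300.6, 268.3], 0.95)]
bowl_top []
entry_mark [([299.8, 267.3], 0.94), ([329.1, 186.9], 0.39)]
lock_mark [([298.5, 269.8], 0.88)]
wrist {'camera_matrix': array([[367.02227305,   0.        , 325.90473738],
       [  0.        , 367.02227305, 239.4960028 ],
       [  0.        ,   0.        ,   1.        ]]), 'xyz': array([173.18604622, 605.22715837, 384.95941138]), 'orientation': array([2.41781128, 1.60825733, 0.22437937])}
cap []
cap_grip []
cap_pin [([226.5, 423.0], 0.49)]
housing []
bowl_top []
entry_mark []
lock_mark []
```

Run:
```python
from h import *
print('cap',tri([ray('scene',(343,300)),ray('side',(325,187))]),'housing',tri([ray('scene',(300,227)),ray('side',(300,268))]))
b=cv2.imread('pics/side0.png')[120:340,190:430];a=cv2.imread('pics/scene0.png')[160:360,220:430]
cv2.imwrite('pics/ab.png',np.hstack([cv2.resize(a,(400,400)),cv2.resize(b,(400,400))]))
```

```text
cap (array([ 453.57792039, -260.28800758,   34.7074657 ]), [np.float64(3.984320620690317), np.float64(3.984320620690229)]) housing (array([512.9668366 ,  55.34581339,  32.59190062]), [np.float64(2.8746813593193066), np.float64(2.874681359319482)])
```

View pics/scene0.png

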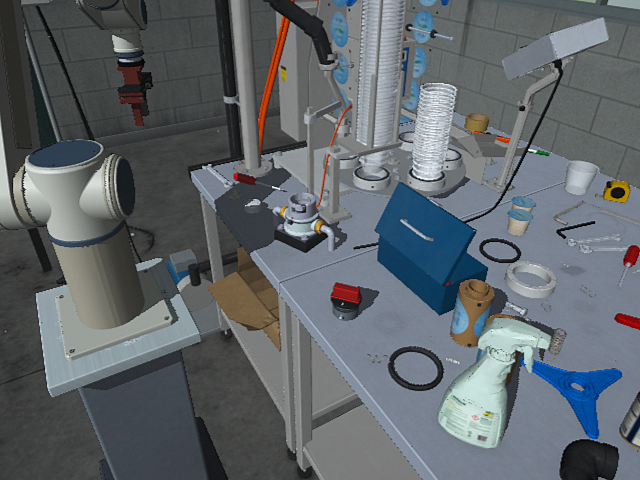

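View pics/side0.png

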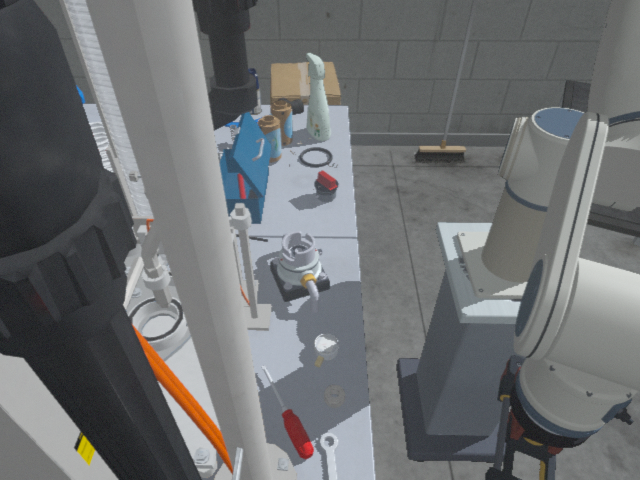

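The scene view shows the cap at (343,300) beside the blue toolbox. The housing is at (300,225) with a post behind it at (335,180). The side view shows the same cap at (326,186) and housing at (300,265). Both match the network detections. Next I'll check for obstacles on the way and work out the first move.

Run:
```python
from h import *
for n,p,z in [('scene',(252,168),0),('scene',(335,213),0),('scene',(195,168),0),('scene',(285,285),0),('scene',(445,305),0),('scene',(380,245),0),('side',(268,328),0),('side',(270,445),0),('side',(345,110),0),('side',(262,220),0)]:
    print(n,p,onz(n,p,z).round())
print('post top',tri([ray('scene',(309,112)),ray('side',(240,212))]),tri([ray('scene',(335,130)),ray('side',(240,212))]))
o=get_obs();Rt=R.from_rotvec(o['orientation']).as_matrix();K,t,Rc=cal('wrist')
print('cam in tool',Rt.T@(t-o['ee_pos']),'\n',(Rt.T@Rc).round(3))
# plan : tool deltas
for tgt in [(395,60,250),(453,-160,250)]: print(tgt,Rt.T@(np.array(tgt)-o['ee_pos']))
```

```text
scene (252, 168) [569. 527.   0.]
scene (335, 213) [662. 116.   0.]
scene (195, 168) [393. 628.   0.]
scene (285, 285) [ 378. -112.    0.]
scene (445, 305) [ 666. -359.    0.]
scene (380, 245) [679. -89.   0.]
side (268, 328) [580. 203.  -0.]
side (270, 445) [553. 454.   0.]
side (345, 110) [ 382. -793.    0.]
side (262, 220) [ 630. -156.    0.]
post top (array([609.75621978, 177.22031988, 304.9377318 ]), [np.float64(0.9522660335520705), np.float64(0.9522660335522118)]) (array([637.07086539, 110.47058743, 261.16006886]), [np.float64(15.026477486523486), np.float64(15.026477486523625)])
cam in tool [  73.50982231    0.22435193 -185.36703149] 
 [[-0.001 -0.962 -0.273]
 [ 1.    -0.001  0.001]
 [-0.001 -0.273  0.962]]
(395, 60, 250) [-341.36003703 -417.33560185  -50.42087583]
(453, -160, 250) [-479.69251636 -597.96817131  -50.41785727]
```

Emit:
{"method": "move_arm", "body": {
  "rows": [
    [-3.6,-4.1,-0.6,0,100],
    [-3.6,-4.1,-0.6,0,100],
    [-3.6,-4.1,-0.6,0,100],
    [-3.6,-4.1,-0.6,0,100],
    [-3.6,-4.1,-0.6,0,100],
    [-3.6,-4.1,-0.6,0,100],
    [-3.6,-4.1,-0.6,0,100],
    [-3.6,-4.1,-0.6,0,100],
    [-3.6,-4.1,-0.6,0,100],
    [-3.6,-4.1,-0.6,0,100]
  ]
}}

```text
t: 2.45
ee_pos: [415.5, 57.9, 260.2]
orientation: [0.617, 3.079, 0.001]
ft_force: [0.9, 0.2, 0.0]
width: 88.0
grasp_force: 0.0
```

Emit:
{"method": "move_arm", "body": {
  "rows": [
    [0,0,0,0,100],
    [0,0,0,0,100]
  ]
}}

```text
t: 2.7
ee_pos: [414.8, 59.6, 259.5]
orientation: [-0.619, -3.08, -0.0]
ft_force: [1.1, -0.1, -0.3]
width: 87.8
grasp_force: 0.0
```

Run:
```python
from h import *
o=get_obs();print(o['t'],o['ee_pos'],o['orientation'],o['qpos'])
c=cal('wrist');im=optics.get_image('wrist');cv2.imwrite('pics/w1.png',im);import pickle;pickle.dump(c,open('c1.pkl','wb'))
for l in("housing","bowl_top","entry_mark","lock_mark","bowl_inside"):
    for d in spotter.find_in('wrist',l)[:3]: print(l,np.round(d['point'],1),round(d['conf'],2),onz('wrist',d['point'],70,c).round(1))
```

```text
2.7 [414.79074402  59.64856908 259.50597672] [-6.19354915e-01 -3.07961090e+00 -4.20242804e-04] [ 1.14143968e-01  3.13242816e-02  1.99512800e+00  3.92523543e-04
  1.11536108e+00 -1.05989080e+00]
housing [356.7 286.9] 0.56 [508.2  57.7  70. ]
bowl_top [355.4 281.7] 0.9 [502.   58.7  70. ]
entry_mark [354.7 281.1] 0.68 [501.   58.2  70. ]
lock_mark [354.7 283.7] 0.62 [503.9  57.1  70. ]
bowl_inside [356.8 281.7] 0.89 [502.6  60.1  70. ]
bowl_inside [103.2 312.1] 0.62 [ 426.2 -216.    70. ]
```

View pics/w1.png

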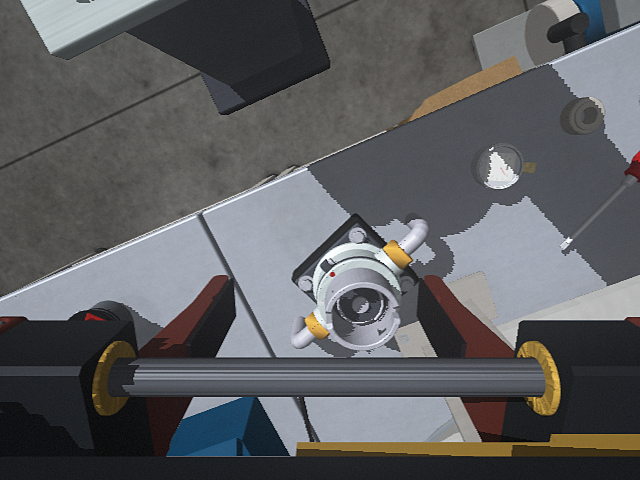

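Run:
```python
from h import *
a=cv2.imread('pics/w1.png')[205:365,270:450]
cv2.imwrite('pics/w1c.png',cv2.resize(a,None,fx=3.7,fy=3.7,interpolation=cv2.INTER_CUBIC))
```

```text
(no output)
```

View pics/w1c.png

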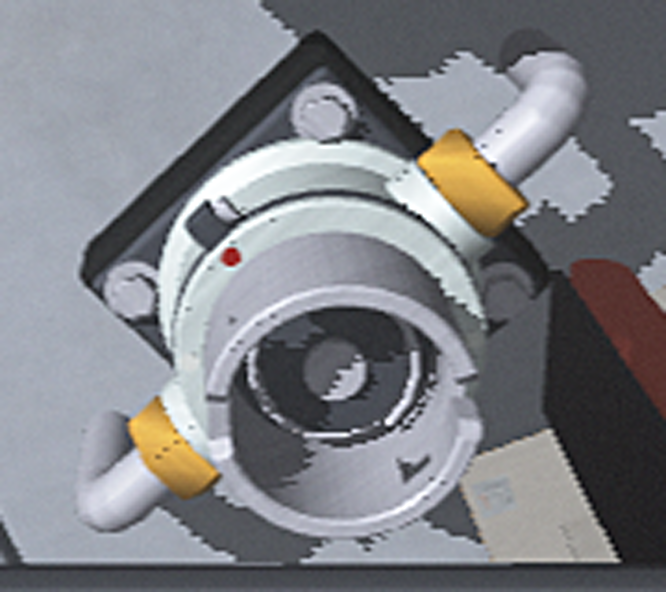

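The crop shows the red dot at about (332,274) in the full picture. The collar rim is centred near (363,315), with slots at the rim at left (329,321) and right (396,312). I'll take a second view 10 cm further forward for parallax.

Emit:
{"method": "move_arm", "body": {
  "rows": [
    [-2.5,0,0,0,100],
    [-5,0,0,0,100],
    [-2.5,0,0,0,100],
    [0,0,0,0,100],
    [0,0,0,0,100]
  ]
}}

```text
t: 3.62
ee_pos: [506.3, 21.6, 259.2]
orientation: [-0.616, -3.079, 0.0]
ft_force: [0.3, 0.2, 0.0]
width: 87.6
grasp_force: 0.0
```

Run:
```python
from h import *
o=get_obs();print(o['t'],o['ee_pos'],o['orientation'])
c=cal('wrist');im=optics.get_image('wrist');cv2.imwrite('pics/w2.png',im);import pickle;pickle.dump(c,open('c2.pkl','wb'))
for l in("bowl_top","bowl_inside"):
    for d in spotter.find_in('wrist',l)[:3]: print(l,np.round(d['point'],1),round(d['conf'],2),onz('wrist',d['point'],70,c).round(1))
x,y=np.array(proj('wrist',[508,57,80],c)).astype(int);x0=max(x-90,0);y0=max(y-75,0);print(x0,y0)
cv2.imwrite('pics/w2c.png',cv2.resize(im[y0:y0+150,x0:x0+200],None,fx=4,fy=4,interpolation=cv2.INTER_CUBIC))
```

```text
3.625 [506.27430587  21.63387758 259.19468553] [-6.16368720e-01 -3.07914591e+00  2.32823485e-04]
bowl_top [356.3 198.8] 0.84 [508.2  55.1  70. ]
bowl_inside [361.9 198.3] 0.61 [509.9  60.6  70. ]
268 124
```

View pics/w2c.png

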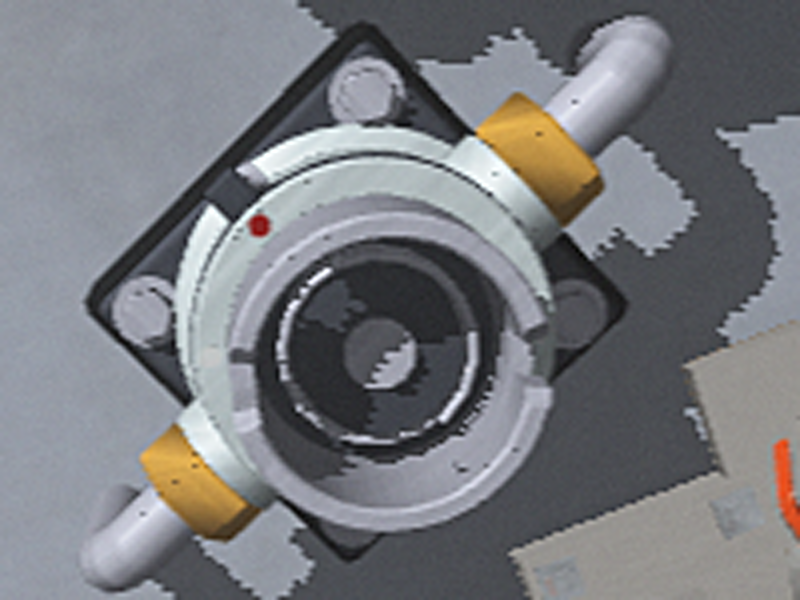

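The second view shows the white mark at (321,213), red at (333,180), the rim centred at (366,216) and the slots at (329,221) and (402,214). I'll fit the housing pose to both views.

```bash
cat > fit.py <<'E'
from h import *
import pickle
from scipy.optimize import least_squares
c1=pickle.load(open('c1.pkl','rb'));c2=pickle.load(open('c2.pkl','rb'))
e=np.array([np.cos(.873),np.sin(.873)])
def pts(p):
    x,y,a,h,r,zs,d=p
    L=dict(red=(41.5,0,54+h),white=(*41.5*e,54+h),sA=(*34*e,r+h),sB=(*-34*e,r+h),c=(0,0,r+h),p1=(0,d,zs),p2=(0,-d,zs))
    M=np.array([[np.cos(a),-np.sin(a)],[np.sin(a),np.cos(a)]])
    return {k:np.array([*(M@v[:2]+[x,y]),v[2]]) for k,v in L.items()}
obs=[(c1,dict(red=(332.4,274.5),sA=(328.6,321),sB=(395.7,311.8),c=(363.2,315),p1=(317,325.8),p2=(397.6,254.5))),
(c2,dict(red=(332.75,180.25),white=(321,212.75),sA=(328.8,221),sB=(402.5,214.5),c=(365.8,216.5),p1=(319.25,244.75),p2=(403,164)))]
def f(p):
    P=pts(p);r=[]
    for c,o in obs:
        for k,v in o.items(): r+=list(proj('',P[k],c)-v)
    r.append((p[4]-92)/8); return np.array(r)
best=min((least_squares(f,[510,57,a,15,92,45,60]) for a in np.arange(-3,3.2,1)),key=lambda s:s.cost)
print(best.x.round(3),best.cost);print(best.fun.round(1))
J=best.jac;print('sd',np.sqrt(np.diag(np.linalg.inv(J.T@J))).round(2))
E
python3 fit.py
```

```text
[518.528  55.758   3.532  26.244  91.356  57.802  62.197] 9.70296600720576
[-0.2 -0.4 -0.4 -2.4  1.5  1.1 -0.6  0.7  2.3 -0.1  0.4 -0.3 -0.3  0.2
 -0.5  0.5 -0.7 -0.2  0.2 -0.2 -0.5  1.1 -0.7  0.4 -0.  -0.4 -0.1]
sd [0.66 0.29 0.01 3.3  2.7  2.51 0.67]
```

Emit:
{"method": "move_arm", "body": {
  "rows": [
    [-1,-4.7,0.8,0,100],
    [-1,-4.7,0.8,0,100],
    [-1,-4.7,0.8,0,100],
    [-1,-4.7,0.8,0,100],
    [-1,-4.7,0.8,0,100],
    [-1,-4.7,0.8,0,100],
    [0,0,0,0,100],
    [0,0,0,0,100]
  ]
}}

```text
t: 4.78
ee_pos: [453.7, -261.5, 211.7]
orientation: [-0.618, -3.08, -0.001]
ft_force: [0.2, 0.5, -0.5]
width: 88.2
grasp_force: 0.0
```

Run:
```python
from h import *
o=get_obs();print(o['t'],o['ee_pos'],o['orientation'],o['qpos'])
c=cal('wrist');im=optics.get_image('wrist');cv2.imwrite('pics/w3.png',im);import pickle;pickle.dump(c,open('c3.pkl','wb'))
for l in("cap_grip","cap_pin"):
    for d in spotter.find_in('wrist',l)[:2]: print(l,np.round(d['point'],1),round(d['conf'],2),onz('wrist',d['point'],75 if 'grip' in l else 17,c).round(1))
hsv=cv2.cvtColor(im,cv2.COLOR_BGR2HSV);m=(((hsv[...,0]<6)|(hsv[...,0]>174))&(hsv[...,1]>150)&(hsv[...,2]>90)).astype(np.uint8)
n,lab,st,ce=cv2.connectedComponentsWithStats(m)
for i in range(1,n):
    if st[i,4]>150:
        r=cv2.minAreaRect(np.argwhere(lab==i)[:,::-1].astype(np.float32));print(st[i],r,onz('wrist',r[0],75,c).round(1))
print(proj('side',[662,116,0]),proj('side',[662,116,200]),onz('wrist',(440,216),0,pickle.load(open('c2.pkl','rb'))),onz('wrist',(395,261),0,pickle.load(open('c2.pkl','rb'))))
```

```text
4.775 [ 453.70188488 -261.54401293  211.71101214] [-6.18169394e-01 -3.07999388e+00 -6.56761773e-04] [-5.45872787e-01  2.59688737e-01  1.84153907e+00  3.85948309e-04
  1.04067322e+00 -1.72071810e+00]
cap_grip [319.2 216.6] 0.85 [ 448.2 -265.2   75. ]
cap_pin [318.4 214.2] 0.62 [ 456.7 -270.8   17. ]
[ 296  182   54   70 1720] ((320.9117736816406, 217.3529510498047), (28.64706039428711, 68.35294342041016), 28.07248878479004) [ 449.4 -264.1   75. ]
[236.07127978 296.386058  ] [224.52663471 232.56266953] [581.01302922 143.72978645   0.        ] [614.92555397  72.48458113   0.        ]
```

View pics/w3.png

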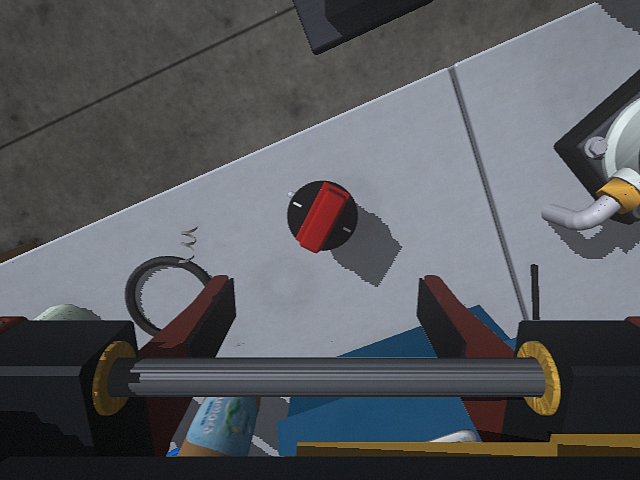

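The picture shows the red bar at (321,217), with its long axis 28° from image vertical. The white pin ticks on the disc are at (297,204) and (348,230). The rubber ring at (170,295) stays clear of the left finger.

Run:
```python
from h import *
import pickle
c=pickle.load(open('c3.pkl','rb'));o=get_obs();Rt=R.from_rotvec(o['orientation']).as_matrix()
im=cv2.imread('pics/w3.png')
a,b=[onz('',p,49,c) for p in((297,204),(348,230))];d=b-a;m=(a+b)/2;print('pin deg',np.degrees(np.arctan2(d[1],d[0])),np.linalg.norm(d),m)
# disc outline: dark+red component
hsv=cv2.cvtColor(im,cv2.COLOR_BGR2HSV)
roi=np.zeros(im.shape[:2],np.uint8);cv2.circle(roi,(322,216),38,1,-1)
mk=((hsv[...,2]<70)|(((hsv[...,0]<6)|(hsv[...,0]>174))&(hsv[...,1]>150))).astype(np.uint8)*roi
mk=cv2.morphologyEx(mk,cv2.MORPH_OPEN,np.ones((3,3)))
p=np.argwhere(mk)[:,::-1].astype(np.float32);h=cv2.convexHull(p);e=cv2.fitEllipse(h);print(e,onz('',e[0],47,c))
g=im.copy();
y=np.degrees(np.arctan2(Rt[1,1],Rt[0,1]));print('tool y deg',y)
print('delta tool',Rt.T@(m-o['ee_pos']))
```

```text
pin deg 39.69426678304754 55.66678518672826 [ 455.05141255 -264.86452793   49.        ]
((322.1279602050781, 215.80104064941406), (70.03768920898438, 71.33545684814453), 22.193492889404297) [ 453.99542931 -265.09503429   47.        ]
tool y deg 67.41460703570078
delta tool [ -2.11596111  -3.22403935 162.9288127 ]
```

Emit:
{"method": "move_arm", "body": {
  "rows": [
    [-0.2,-0.3,1.5,0,100],
    [0,0,1.5,9.2,100],
    [0,0,2,9.2,100],
    [0,0,2.5,9.2,100],
    [0,0,2.5,0,100],
    [0,0,2.2,0,100],
    [0,0,1.6,0,100],
    [0,0,1,0,100],
    [0,0,0.7,0,100],
    [0,0,0,0,100]
  ]
}}

```text
t: 6.18
ee_pos: [454.6, -265.8, 56.4]
orientation: [-1.334, -2.844, -0.0]
ft_force: [-0.3, 0.3, 0.1]
width: 87.9
grasp_force: 0.0
```

Run:
```python
from h import *
o=get_obs();print(o['t'],o['ee_pos'],o['orientation'],o['ft_force'])
Rt=R.from_rotvec(o['orientation']).as_matrix();print(np.degrees(np.arctan2(Rt[1,1],Rt[0,1])))
c=cal('wrist');im=optics.get_image('wrist');cv2.imwrite('pics/w4.png',im)
```

```text
6.175 [ 454.61886857 -265.80334722   56.41436019] [-1.33444775e+00 -2.84381154e+00 -6.86909834e-05] [-0.27861449  0.26334202  0.06860224]
39.72372258728386
```

View pics/w4.png

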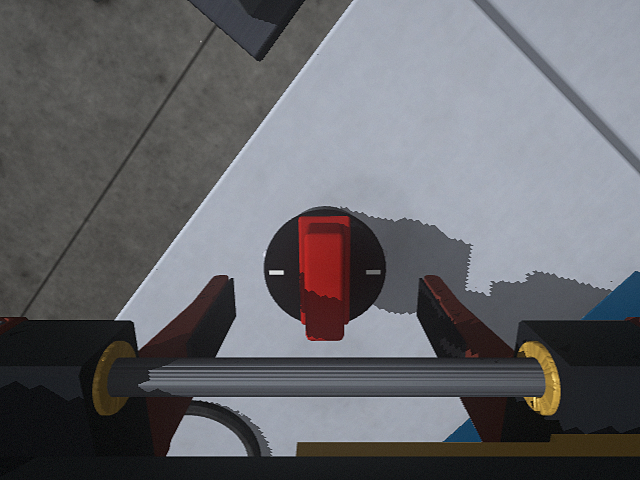

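The cap is centred: ticks at (276,272) and (373,272), bar parallel to the pads. I'll grip it.

Emit:
{"method": "move_arm", "body": {
  "rows": [
    [0,0,0.15,0,0],
    [0,0,0,0,0],
    [0,0,0,0,0],
    [0,0,0,0,0],
    [0,0,0,0,0],
    [0,0,0,0,0]
  ]
}}

```text
t: 6.98
ee_pos: [454.6, -265.8, 55.1]
orientation: [-1.335, -2.844, -0.0]
ft_force: [-0.4, 0.9, -0.3]
width: 31.5
grasp_force: 0.0
```

Emit:
{"method": "move_arm", "body": {
  "rows": [
    [0,0,0,0,0],
    [0,0,0,0,0],
    [0,0,0,0,0],
    [0,0,0,0,0]
  ]
}}

```text
t: 7.48
ee_pos: [454.6, -265.8, 55.1]
orientation: [-1.335, -2.844, -0.0]
ft_force: [0.6, -1.1, 0.2]
width: 0.5
grasp_force: 0.0
```

Emit:
{"method": "move_arm", "body": {
  "rows": [
    [0,0,-1.5,0,0],
    [0,0,-3,0,0],
    [0,0,-4,0,0],
    [0,0,-4,0,0],
    [0,0,-3,0,0],
    [0,0,-1.5,0,0],
    [0,0,0,0,0]
  ]
}}

```text
t: 8.35
ee_pos: [455.0, -266.1, 226.1]
orientation: [1.334, 2.842, -0.0]
ft_force: [-0.9, 0.1, -0.1]
width: 1.0
grasp_force: 0.0
```

```bash
cat > go.py <<'E'
from h import *
import sys
o=get_obs();Rt=R.from_rotvec(o['orientation']).as_matrix();y=np.degrees(np.arctan2(Rt[1,1],Rt[0,1]))
print(o['t'],o['ee_pos'].round(2),'ft',o['ft_force'].round(1),o['moment'].round(2),'w',o['width'],o['grasp_force'],'yaw',y%180,'tilt',Rt[:,2].round(4),'q',o['qpos'].round(2))
if len(sys.argv)>1: print('tool delta cm',(Rt.T@(np.array(eval(sys.argv[1]),float)-o['ee_pos'])/10).round(3))
E
python3 go.py "(518.5,55.8,235)"
```

```text
8.35 [ 455.03 -266.09  226.12] ft [-0.9  0.1 -0.1] [ 0.01  0.02 -0.  ] w 0.9611686262737559 0.0 yaw 39.72557568664814 tilt [ 0.0018 -0.0012 -1.    ] q [-0.55  0.25  1.82 -0.    1.07 -1.25]
tool delta cm [20.699 25.455 -0.914]
```

Run:
```python
from h import *
c=cal('wrist');im=optics.get_image('wrist');s=optics.get_image('side');
for l in("cap_grip","cap_pin"):
    for d in spotter.find_in('wrist',l)[:2]: print(l,np.round(d['point'],1),round(d['conf'],2),onz('wrist',d['point'],75 if 'grip' in l else 17,c).round(1))
    for d in spotter.find_in('side',l)[:2]: print('side',l,np.round(d['point'],1),round(d['conf'],2))
cv2.imwrite('pics/w5.png',np.hstack([im[100:480,130:520],cv2.resize(s[130:320,230:430],(400,380))]))
```

```text
cap_grip [324.3 207.9] 0.92 [ 449.  -259.6   75. ]
side cap_grip [323.6 186.8] 0.83
side cap_grip [298.6 270.8] 0.66
cap_pin [322.9 210. ] 0.85 [ 456.4 -271.1   17. ]
side cap_pin [321.  186.2] 0.58
```

View pics/w5.png

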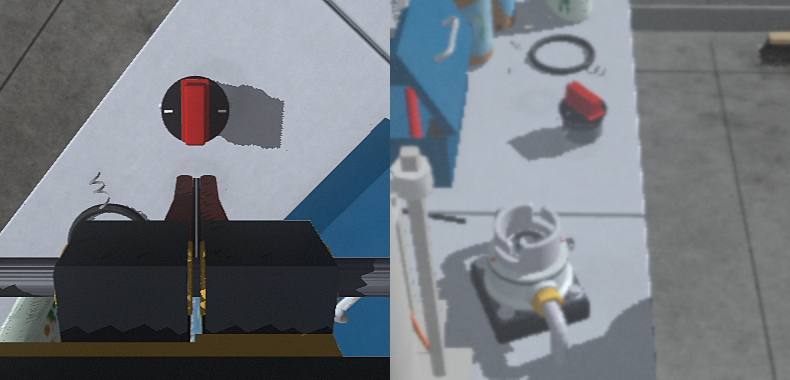

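The fingers closed on nothing and the cap hasn't moved: ticks are still at the same spot. The finger gap in picture 4 was 184 px for 88 mm, which puts the tips about 20 mm nearer the camera than the stated TCP. I'll check the offset and compare it with where the tips really are.

Run:
```python
from h import *
print(ctrl.grip_point_offset,[a for a in dir(ctrl) if a[0]!='_'])
o=get_obs();Rt=R.from_rotvec(o['orientation']).as_matrix()
for z in (0,-10,-20,-30): print(z,[proj('wrist',o['ee_pos']+Rt@[x,0,z]).round() for x in(-10,0,10)],'side',proj('side',o['ee_pos']+Rt@[0,0,z]).round(),'scene',proj('scene',o['ee_pos']+Rt@[0,0,z]).round())
s=optics.get_image('scene');t=optics.get_image('side')
p=[proj(n,o['ee_pos']).astype(int) for n in('scene','side')]
cr=[cv2.resize(i[q[1]-45:q[1]+45,q[0]-45:q[0]+45],(400,400),interpolation=cv2.INTER_NEAREST) for i,q in zip((s,t),p)]
cv2.imwrite('pics/tip.png',np.hstack(cr))
```

```text
18.700000000000003 ['Unreachable', 'grip_point_offset']
0 [array([325., 295.]), array([325., 277.]), array([325., 260.])] side [327. 127.] scene [349. 229.]
-10 [array([325., 302.]), array([325., 285.]), array([325., 266.])] side [327. 124.] scene [349. 225.]
-20 [array([325., 311.]), array([325., 293.]), array([324., 273.])] side [327. 120.] scene [350. 221.]
-30 [array([325., 321.]), array([324., 302.]), array([324., 281.])] side [328. 117.] scene [350. 216.]
```

View pics/tip.png

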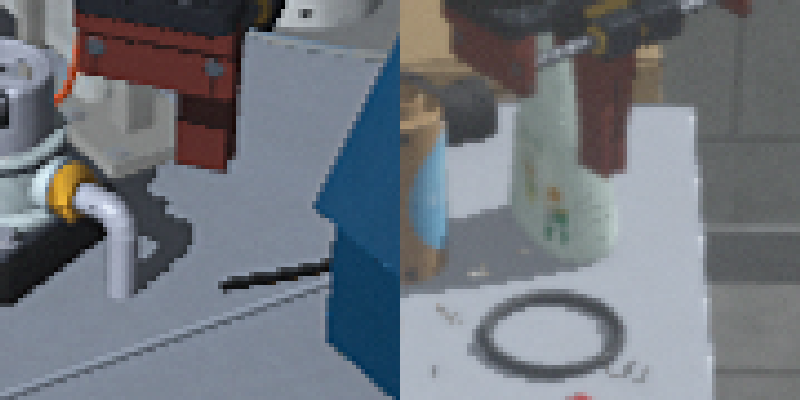

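The closed fingertips show about 18 mm above the reported TCP in both views: 7 px in the scene view and 6 px in the side view. So the reported point lies 18 mm beyond the real tips, and I'll descend to a reading of about 37 mm.

Emit:
{"method": "move_arm", "body": {
  "rows": [
    [0,0,1,0,70],
    [0,0,2,0,70],
    [0,0,2.5,0,70],
    [0,0,2.5,0,70],
    [0,0,2.5,0,70],
    [0,0,2.5,0,70],
    [0,0,2.5,0,70],
    [0,0,1.5,0,70],
    [0,0,1,0,70],
    [0,0,0.9,0,70]
  ]
}}

```text
t: 10.0
ee_pos: [454.9, -266.0, 35.8]
orientation: [1.334, 2.844, -0.0]
ft_force: [0.1, -0.0, 0.1]
width: 61.5
grasp_force: 0.0
```

Emit:
{"method": "move_arm", "body": {
  "rows": [
    [0,0,0,0,0],
    [0,0,0,0,0],
    [0,0,0,0,0],
    [0,0,0,0,0],
    [0,0,0,0,0],
    [0,0,0,0,0],
    [0,0,0,0,0]
  ]
}}

```text
t: 10.88
ee_pos: [454.7, -266.0, 36.3]
orientation: [1.334, 2.844, -0.0]
ft_force: [-0.5, 0.1, 3.5]
width: 19.7
grasp_force: 30.0
```

Emit:
{"method": "move_arm", "body": {
  "rows": [
    [0,0,-1.5,0,0],
    [0,0,-3,0,0],
    [0,0,-4,0,0],
    [0,0,-4,0,0],
    [1,1.2,-3,0,0],
    [2.5,3.1,-1,0,0],
    [3,3.7,0,0,0],
    [3,3.7,0,0,0],
    [3,3.7,0,0,0],
    [3,3.7,0,0,0]
  ]
}}

```text
t: 12.12
ee_pos: [502.4, -23.0, 201.8]
orientation: [1.335, 2.844, 0.0]
ft_force: [0.8, -0.4, -1.2]
width: 20.2
grasp_force: 30.0
```

Emit:
{"method": "move_arm", "body": {
  "rows": [
    [2.5,3,0,0,0],
    [1.7,2,0,0,0],
    [1,1.3,0,0,0],
    [0,0,0,-6,0],
    [0,0,0,-9,0],
    [0,0,0,-9,0],
    [0,0,0,-6,0],
    [0,0,0,-2.7,0],
    [0,0,0,0,0],
    [0,0,0,0,0]
  ]
}}

```text
t: 13.38
ee_pos: [517.7, 55.5, 201.2]
orientation: [0.482, 3.104, -0.0]
ft_force: [-0.3, -0.1, -2.7]
width: 19.5
grasp_force: 30.0
```

```bash
python3 go.py "(518.5,55.8,170)"
python3 - <<'E'
from h import *
o=get_obs();s=optics.get_image('scene');t=optics.get_image('side');c=cal('wrist');w=optics.get_image('wrist')
cv2.imwrite('pics/s6.png',s);cv2.imwrite('pics/d6.png',t);cv2.imwrite('pics/w6.png',w)
A=cv2.resize(s[155:255,255:355],(400,400),interpolation=cv2.INTER_CUBIC);B=cv2.resize(t[190:310,240:360],(400,400),interpolation=cv2.INTER_CUBIC)
cv2.imwrite('pics/ab6.png',np.hstack([A,B]))
E
```

```text
13.375 [517.67  55.47 201.23] ft [-0.3 -0.1 -2.7] [ 0.01  0.01 -0.01] w 19.524044316226654 29.95479941368103 yaw 72.34763896890001 tilt [ 0. -0. -1.] q [ 0.08  0.27  1.86 -0.    1.02 -1.18]
tool delta cm [-0.069  0.057  3.123]
```

Emit:
{"method": "move_arm", "body": {
  "rows": [
    [-0.1,0.05,1,0,0],
    [0,0,1.5,0,0],
    [0,0,1,0,0],
    [0,0,0.5,0,0],
    [0,0,0.4,0,0],
    [0,0,0.3,0,0],
    [0,0,0.3,0,0],
    [0,0,0,0,0],
    [0,0,0,0,0]
  ]
}}

```text
t: 14.65
ee_pos: [518.9, 55.9, 151.2]
orientation: [0.48, 3.104, 0.0]
ft_force: [0.9, 0.3, -1.1]
width: 19.5
grasp_force: 30.0
```

```bash
python3 go.py "(518.5,55.8,140)"
```

```text
14.65 [518.94  55.87 151.25] ft [ 0.9  0.3 -1.1] [0.02 0.03 0.03] w 19.529650690766214 29.95470553636551 yaw 72.42216241531594 tilt [ 3.e-04  0.e+00 -1.e+00] q [ 0.08  0.34  1.89 -0.    0.91 -1.18]
tool delta cm [ 0.04  -0.02   1.125]
```

Emit:
{"method": "move_arm", "body": {
  "rows": [
    [0,0,0.2,0,0],
    [0,0,0.2,0,0],
    [0,0,0,0,0]
  ]
}}

```text
t: 15.02
ee_pos: [518.6, 55.9, 146.9]
orientation: [-0.48, -3.104, 0.0]
ft_force: [-0.0, 0.0, -1.0]
width: 20.0
grasp_force: 30.0
```

Emit:
{"method": "move_arm", "body": {
  "rows": [
    [0,0,0.2,0,0],
    [0,0,0.2,0,0],
    [0,0,0,0,0]
  ]
}}

```text
t: 15.4
ee_pos: [518.7, 55.9, 142.9]
orientation: [-0.48, -3.104, 0.0]
ft_force: [0.2, 0.2, -2.4]
width: 20.1
grasp_force: 30.0
```

Emit:
{"method": "move_arm", "body": {
  "rows": [
    [0,0,0.2,0,0],
    [0,0,0,0,0]
  ]
}}

```text
t: 15.65
ee_pos: [518.7, 55.9, 140.9]
orientation: [-0.48, -3.104, 0.0]
ft_force: [-0.3, -0.0, -1.7]
width: 19.6
grasp_force: 30.0
```

```bash
python3 go.py "(518.5,55.8,140)"
```

```text
15.65 [518.69  55.86 140.92] ft [-0.3 -0.  -1.7] [-0.01 -0.01  0.03] w 19.628163318816473 29.954681396484375 yaw 72.42470094110145 tilt [-3.e-04 -0.e+00 -1.e+00] q [ 0.08  0.35  1.9  -0.    0.89 -1.18]
tool delta cm [ 0.017 -0.011  0.092]
```

Emit:
{"method": "move_arm", "body": {
  "rows": [
    [0,0,0.15,0,0],
    [0,0,0.15,0,0],
    [0,0,0,0,0]
  ]
}}

```text
t: 16.02
ee_pos: [518.7, 55.8, 137.9]
orientation: [-0.48, -3.104, 0.0]
ft_force: [-0.2, 0.3, -1.4]
width: 19.6
grasp_force: 30.0
```

Emit:
{"method": "move_arm", "body": {
  "rows": [
    [0,0,0.15,0,0],
    [0,0,0.15,0,0],
    [0,0,0,0,0]
  ]
}}

```text
t: 16.4
ee_pos: [518.7, 55.9, 134.9]
orientation: [-0.48, -3.104, 0.0]
ft_force: [0.1, -1.1, -1.9]
width: 19.7
grasp_force: 30.0
```

Emit:
{"method": "move_arm", "body": {
  "rows": [
    [0,0,0.15,0,0],
    [0,0,0.15,0,0],
    [0,0,0,0,0]
  ]
}}

```text
t: 16.77
ee_pos: [518.7, 55.9, 131.9]
orientation: [-0.48, -3.104, 0.0]
ft_force: [-0.2, -1.4, -0.5]
width: 20.1
grasp_force: 30.0
```

```bash
python3 go.py "(518.5,55.8,140)"
```

```text
16.775 [518.7   55.85 131.93] ft [-0.2 -1.4 -0.5] [ 0.02 -0.02 -0.04] w 20.056246609483672 29.954688549041748 yaw 72.42238391316573 tilt [-3.e-04 -0.e+00 -1.e+00] q [ 0.08  0.37  1.91 -0.    0.87 -1.18]
tool delta cm [ 0.018 -0.011 -0.807]
```

Emit:
{"method": "move_arm", "body": {
  "rows": [
    [0,0,0.15,0,0],
    [0,0,0.1,0,0],
    [0,0,0,0,0]
  ]
}}

```text
t: 17.15
ee_pos: [519.0, 55.9, 129.8]
orientation: [0.48, 3.104, 0.0]
ft_force: [-0.9, -0.6, 2.0]
width: 19.7
grasp_force: 30.0
```

Emit:
{"method": "move_arm", "body": {
  "rows": [
    [0,0,0.1,0,0],
    [0,0,0.1,0,0],
    [0,0,0,0,0]
  ]
}}

```text
t: 17.52
ee_pos: [519.0, 55.9, 127.7]
orientation: [0.48, 3.104, 0.0]
ft_force: [-0.4, -1.2, 4.4]
width: 20.1
grasp_force: 30.0
```

Emit:
{"method": "move_arm", "body": {
  "rows": [
    [0,0,0.1,0,0],
    [0,0,0.1,0,0],
    [0,0,0,0,0]
  ]
}}

```text
t: 17.9
ee_pos: [519.0, 55.9, 125.7]
orientation: [0.48, 3.104, 0.0]
ft_force: [-0.1, -0.7, 4.8]
width: 19.9
grasp_force: 30.0
```

```bash
python3 go.py "(518.5,55.8,140)"
```

```text
17.9 [519.01  55.88 125.66] ft [-0.1 -0.7  4.8] [-0.06  0.15  0.01] w 19.87709960744523 29.97278541326523 yaw 72.4242112895697 tilt [ 4.e-04  0.e+00 -1.e+00] q [ 0.08  0.38  1.91 -0.    0.85 -1.18]
tool delta cm [ 0.045 -0.023 -1.434]
```

Emit:
{"method": "move_arm", "body": {
  "rows": [
    [0,0,0.1,0,0],
    [0,0,0.1,0,0],
    [0,0,0.1,0,0],
    [0,0,0,0,0]
  ]
}}

```text
t: 18.4
ee_pos: [519.1, 55.9, 122.8]
orientation: [0.48, 3.104, 0.0]
ft_force: [-0.4, -0.7, 7.1]
width: 19.8
grasp_force: 30.0
```

Emit:
{"method": "move_arm", "body": {
  "rows": [
    [0,0,0.1,0,0],
    [0,0,0.05,0,0],
    [0,0,0,0,0]
  ]
}}

```text
t: 18.77
ee_pos: [519.1, 55.9, 121.4]
orientation: [0.48, 3.104, 0.0]
ft_force: [-1.4, -0.6, 7.2]
width: 19.5
grasp_force: 30.0
```

Emit:
{"method": "move_arm", "body": {
  "rows": [
    [0,0,0.05,0,0],
    [0,0,0.05,0,0],
    [0,0,0,0,0]
  ]
}}

```text
t: 19.15
ee_pos: [519.1, 55.9, 120.5]
orientation: [0.48, 3.104, 0.0]
ft_force: [-1.4, -0.5, 9.2]
width: 19.8
grasp_force: 30.0
```

```bash
python3 go.py "(518.5,55.8,140)"
```

```text
19.15 [519.12  55.87 120.53] ft [-1.4 -0.5  9.2] [-0.1   0.36 -0.  ] w 19.786054200402386 29.984520077705383 yaw 72.42552849587315 tilt [ 7.e-04 -0.e+00 -1.e+00] q [ 0.08  0.39  1.91 -0.    0.84 -1.18]
tool delta cm [ 0.056 -0.024 -1.947]
```

Emit:
{"method": "move_arm", "body": {
  "rows": [
    [0,0,0.05,0,0],
    [0,0,0.05,0,0],
    [0,0,0,0,0]
  ]
}}

```text
t: 19.52
ee_pos: [519.2, 55.9, 119.6]
orientation: [0.48, 3.104, 0.0]
ft_force: [-2.0, -0.7, 9.0]
width: 19.7
grasp_force: 30.0
```

Emit:
{"method": "move_arm", "body": {
  "rows": [
    [0,0,0.05,0,0],
    [0,0,0,0,0]
  ]
}}

```text
t: 19.77
ee_pos: [519.2, 55.9, 119.1]
orientation: [0.48, 3.104, 0.0]
ft_force: [-1.7, -1.0, 9.7]
width: 19.6
grasp_force: 30.0
```

Emit:
{"method": "move_arm", "body": {
  "rows": [
    [0,0,0.05,0,0],
    [0,0,0,0,0]
  ]
}}

```text
t: 20.02
ee_pos: [519.2, 55.9, 118.6]
orientation: [0.48, 3.104, 0.0]
ft_force: [-1.9, -0.8, 9.8]
width: 19.8
grasp_force: 30.0
```

```bash
python3 go.py "(518.5,55.8,140)"
```

```text
20.025 [519.15  55.86 118.63] ft [-1.9 -0.8  9.8] [-0.11  0.44 -0.05] w 19.805671814840444 29.989054799079895 yaw 72.42515678044059 tilt [ 7.e-04 -0.e+00 -1.e+00] q [ 0.08  0.39  1.92 -0.    0.84 -1.18]
tool delta cm [ 0.059 -0.025 -2.137]
```

Emit:
{"method": "move_arm", "body": {
  "rows": [
    [0.05,0,0.05,0,0],
    [0,0,0,0,0]
  ]
}}

```text
t: 20.27
ee_pos: [519.1, 55.9, 118.3]
orientation: [0.48, 3.103, 0.0]
ft_force: [-1.5, -0.7, 11.2]
width: 19.6
grasp_force: 30.0
```

Emit:
{"method": "move_arm", "body": {
  "rows": [
    [0,0,0.05,0,0],
    [0,0,0,0,0]
  ]
}}

```text
t: 20.52
ee_pos: [519.1, 55.8, 118.1]
orientation: [0.48, 3.103, 0.0]
ft_force: [-2.9, -2.0, 13.0]
width: 20.0
grasp_force: 30.0
```

Emit:
{"method": "move_arm", "body": {
  "rows": [
    [0,0,0.04,0,0],
    [0,0,0,0,0]
  ]
}}

```text
t: 20.78
ee_pos: [519.2, 55.8, 117.9]
orientation: [0.48, 3.103, 0.0]
ft_force: [-3.4, -1.4, 15.5]
width: 20.1
grasp_force: 30.0
```

```bash
python3 go.py "(518.5,55.8,140)"
```

```text
20.775 [519.16  55.82 117.94] ft [-3.4 -1.4 15.5] [-0.36  0.59  0.02] w 20.097687374051567 29.992514848709106 yaw 72.42865231375897 tilt [ 1.7e-03 -3.0e-04 -1.0e+00] q [ 0.08  0.39  1.92 -0.    0.83 -1.18]
tool delta cm [ 0.058 -0.021 -2.206]
```

The floor is felt at a reading of about 118.3 mm, where the force slope jumps. I'll ease back slightly and twist clockwise, checking the moment.

Emit:
{"method": "move_arm", "body": {
  "rows": [
    [0.03,0,-0.05,0,0],
    [0,0,0,2,0],
    [0,0,0,3,0],
    [0,0,0,3,0],
    [0,0,0,0,0]
  ]
}}

```text
t: 21.4
ee_pos: [519.1, 56.1, 118.2]
orientation: [0.696, 3.061, 0.001]
ft_force: [-1.4, -0.8, 12.4]
width: 20.1
grasp_force: 30.0
```

```bash
python3 go.py "(518.5,55.8,140)"
```

```text
21.4 [519.05  56.08 118.15] ft [-1.4 -0.8 12.4] [-0.17  0.22  0.02] w 20.08681732654172 29.98978614807129 yaw 64.39271753475337 tilt [ 0.0021  0.     -1.    ] q [ 0.08  0.39  1.92 -0.    0.83 -1.04]
tool delta cm [ 0.034 -0.047 -2.185]
```

Emit:
{"method": "move_arm", "body": {
  "rows": [
    [0,0,0,4,0],
    [0,0,0,4,0],
    [0,0,0,4,0],
    [0,0,0,0,0]
  ]
}}

```text
t: 21.9
ee_pos: [519.1, 56.2, 118.1]
orientation: [1.012, 2.972, 0.001]
ft_force: [-1.3, -1.6, 11.2]
width: 19.6
grasp_force: 30.0
```

```bash
python3 go.py "(518.5,55.8,140)"
```

```text
21.9 [519.11  56.15 118.15] ft [-1.3 -1.6 11.2] [-0.1   0.18 -0.04] w 19.608657794044355 29.98770922422409 yaw 52.379451449398026 tilt [ 2.2e-03  1.0e-04 -1.0e+00] q [ 0.08  0.39  1.92 -0.    0.83 -0.83]
tool delta cm [ 0.023 -0.062 -2.185]
```

Emit:
{"method": "move_arm", "body": {
  "rows": [
    [0,0,0,4,0],
    [0,0,0,4,0],
    [0,0,0,4,0],
    [0,0,0,0,0]
  ]
}}

```text
t: 22.4
ee_pos: [519.0, 56.1, 118.1]
orientation: [1.317, 2.85, 0.001]
ft_force: [-1.4, -0.4, 10.9]
width: 19.9
grasp_force: 30.0
```

Emit:
{"method": "move_arm", "body": {
  "rows": [
    [0,0,0,4,0],
    [0,0,0,4,0],
    [0,0,0,3,0],
    [0,0,0,0,0]
  ]
}}

```text
t: 22.9
ee_pos: [518.6, 56.0, 118.1]
orientation: [1.584, 2.712, 0.001]
ft_force: [-2.1, -1.6, 12.7]
width: 19.6
grasp_force: 30.0
```

```bash
python3 go.py "(518.5,55.8,140)"
```

```text
22.9 [518.55  56.04 118.07] ft [-2.1 -1.6 12.7] [-0.27  0.43  0.03] w 19.565038988608478 29.988589882850647 yaw 29.402221143449683 tilt [ 1.1e-03 -1.0e-04 -1.0e+00] q [ 0.08  0.39  1.92 -0.    0.83 -0.43]
tool delta cm [-0.02  -0.014 -2.193]
```

Emit:
{"method": "move_arm", "body": {
  "rows": [
    [0,0,0,3,0],
    [0,0,0,2,0],
    [0,0,0,0,0]
  ]
}}

```text
t: 23.28
ee_pos: [518.5, 56.0, 118.1]
orientation: [1.701, 2.64, 0.001]
ft_force: [-3.4, -1.7, 13.5]
width: 19.8
grasp_force: 30.0
```

```bash
python3 go.py
```

```text
23.275 [518.48  56.   118.08] ft [-3.4 -1.7 13.5] [-0.33  0.56  0.06] w 19.790839229112308 29.995672702789307 yaw 24.422368589669322 tilt [ 1.e-03 -2.e-04 -1.e+00] q [ 0.08  0.39  1.92 -0.    0.83 -0.34]
```

Emit:
{"method": "move_arm", "body": {
  "rows": [
    [0,0,0,1,0],
    [0,0,0,1,0],
    [0,0,0,0,0]
  ]
}}

```text
t: 23.65
ee_pos: [518.4, 56.0, 118.1]
orientation: [1.746, 2.61, 0.0]
ft_force: [-3.1, -1.7, 13.1]
width: 19.9
grasp_force: 30.0
```

```bash
python3 go.py
```

```text
23.65 [518.43  55.98 118.08] ft [-3.1 -1.7 13.1] [-0.28  0.56  0.06] w 19.936065141976467 29.999187290668488 yaw 22.436796036927937 tilt [ 9.e-04 -3.e-04 -1.e+00] q [ 0.08  0.39  1.92 -0.    0.83 -0.31]
```

Emit:
{"method": "move_arm", "body": {
  "rows": [
    [0,0,-0.1,0,0],
    [0,0,-0.1,0,0],
    [0,0,-0.1,0,0],
    [0,0,0,0,0]
  ]
}}

```text
t: 24.15
ee_pos: [518.4, 56.0, 120.6]
orientation: [1.747, 2.61, 0.0]
ft_force: [-0.6, -0.8, 7.5]
width: 20.1
grasp_force: 30.0
```

```bash
python3 go.py
```

```text
24.15 [518.4   56.01 120.58] ft [-0.6 -0.8  7.5] [-0.29  0.28  0.03] w 20.07700725623804 29.98324692249298 yaw 22.43129479107353 tilt [ 8.e-04 -1.e-04 -1.e+00] q [ 0.08  0.38  1.92 -0.    0.84 -0.31]
```

Emit:
{"method": "move_arm", "body": {
  "rows": [
    [0,0,-0.1,0,0],
    [0,0,-0.1,0,0],
    [0,0,0,0,0]
  ]
}}

```text
t: 24.52
ee_pos: [518.4, 56.0, 122.5]
orientation: [1.746, 2.611, 0.0]
ft_force: [-0.7, -0.9, 6.9]
width: 19.4
grasp_force: 30.0
```

```bash
python3 go.py
```

```text
24.525 [518.4   56.02 122.5 ] ft [-0.7 -0.9  6.9] [-0.24  0.18  0.06] w 19.387073677043514 29.97841626405716 yaw 22.43375687496333 tilt [ 8.e-04 -2.e-04 -1.e+00] q [ 0.08  0.38  1.91 -0.    0.84 -0.31]
```

The cap rises freely past the track ceiling, so the pins are in the notches. I'll let the spring finish the lift.

Emit:
{"method": "move_arm", "body": {
  "rows": [
    [0,0,-0.1,0,0],
    [0,0,-0.1,0,0],
    [0,0,-0.1,0,0],
    [0,0,-0.1,0,0],
    [0,0,0,0,0]
  ]
}}

```text
t: 25.15
ee_pos: [518.3, 56.1, 126.3]
orientation: [1.747, 2.611, 0.0]
ft_force: [1.0, -1.8, 5.2]
width: 19.6
grasp_force: 30.0
```

```bash
python3 go.py
```

```text
25.15 [518.29  56.07 126.29] ft [ 1.  -1.8  5.2] [-0.25 -0.1   0.04] w 19.64231992554951 29.963879585266113 yaw 22.42095045522001 tilt [ 5.e-04 -1.e-04 -1.e+00] q [ 0.08  0.38  1.91 -0.    0.85 -0.31]
```

Emit:
{"method": "move_arm", "body": {
  "rows": [
    [0,0,-0.05,0,0],
    [0,0,-0.05,0,0],
    [0,0,0,0,0]
  ]
}}

```text
t: 25.52
ee_pos: [518.2, 56.1, 127.0]
orientation: [1.747, 2.611, 0.0]
ft_force: [1.6, -1.2, 0.8]
width: 20.1
grasp_force: 29.9
```

```bash
python3 go.py
```

```text
25.525 [518.15  56.1  127.03] ft [ 1.6 -1.2  0.8] [-0.27 -0.59 -0.03] w 20.053271408337356 29.946185052394867 yaw 22.42173808441159 tilt [ 2.e-04 -0.e+00 -1.e+00] q [ 0.09  0.37  1.91 -0.    0.85 -0.31]
```

The ceiling is felt at a reading of 127.0 mm, 9 mm above the floor, as it should be when locked. I'll let go and rise.

Emit:
{"method": "move_arm", "body": {
  "rows": [
    [0,0,0,0,60],
    [0,0,0,0,60],
    [0,0,0,0,60],
    [0,0,0,0,60],
    [0,0,0,0,60],
    [0,0,-1,0,60],
    [0,0,-3,0,60],
    [0,0,-4,0,60],
    [0,0,-3,0,60],
    [0,0,-1,0,60]
  ]
}}

```text
t: 26.78
ee_pos: [519.1, 56.2, 249.6]
orientation: [1.746, 2.608, 0.004]
ft_force: [0.7, -0.1, -0.0]
width: 52.7
grasp_force: 0.0
```

Emit:
{"method": "move_arm", "body": {
  "rows": [
    [0,0,0,0,60],
    [0,0,0,0,60],
    [0,0,0,0,60]
  ]
}}

```text
t: 27.15
ee_pos: [517.3, 56.0, 246.0]
orientation: [-1.746, -2.61, 0.002]
ft_force: [0.1, -0.3, -0.2]
width: 52.9
grasp_force: 0.0
```

```bash
python3 go.py;python3 - <<'E'
from h import *
w=optics.get_image('wrist');s=optics.get_image('side')
cv2.imwrite('pics/end.png',np.hstack([w[130:430,200:450],cv2.resize(s[190:310,240:360],(300,300))]))
E
```

```text
27.15 [517.34  56.05 245.96] ft [ 0.1 -0.3 -0.2] [-0.02  0.02  0.03] w 52.93500066390752 0.0 yaw 22.425757340764143 tilt [-2.3e-03 -2.0e-04 -1.0e+00] q [ 0.09  0.22  1.81 -0.    1.12 -0.31]
```

View pics/end.png

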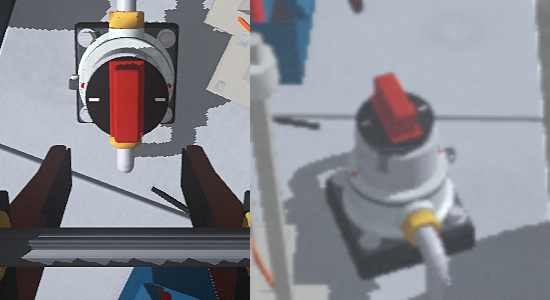

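The cap sits upright in the collar. Its ticks at crop (94,100) and (157,100) line up with the red marks, the bar runs along the pipes, and the gripper is clear.

```bash
python3 -c "
from workcell import close_job
print(close_job())"
```

```text
the job is handed in; nothing more can be done
None
```

The cap is back in the collar, locked at the red marks and released, and I handed the job in at about 27 s of the 69 s allowed; no pass or fail result came back. My first grip closed on air without moving the cap because the real fingertips sit about 18 mm above the reported TCP. The wrist force peaked at about 16 N.

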